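Lower the ratchet-arm specimen lamp

ROBOT

A 6-joint arm with a two-finger parallel gripper is mounted at the origin on the work surface. World frame = base frame: x ahead of the robot, y to its left, z up, the work surface at z = 0. Lengths are in m, angles in rad, forces in N, time in s.
With the tool pointing down it reaches from about 0.375 to 0.975 m from the base axis. Payload 3.8 kg.
Tool frame: the origin (TCP) lies midway between the tips of the shut fingers; the grasp point (between the pads) lies 19 mm behind it; z points along the fingers, y is the direction in which the jaws open and shut (so a half turn about z gives the same grasp; the last joint's range is limited). The gripper opens to 85 mm and grips with 20 to 120 N. Pads are 22 mm wide; open, the fingers measure 114 mm over their backs; the gripper's body (76 mm by 85 mm) begins 54 mm behind the grasp point. The pads swing forward as they close: fully open they stand 13 mm farther back than shut.
Start: joints at [1.222, 0.264, 1.604, -0, 1.274, -0.037], TCP at [0.207, 0.642, 0.231] pointing down, gripper open.
Joint ranges: [-2.63, 2.63], [-0.94, 2.18], [0.31, 2.57], [-1.31, 4.45], [0, 2.66], [-2.55, 2.55]. Speed limits (rad/s): [2.57, 2.57, 3.14, 3.14, 3.14, 3.14].

INTERFACE

Orientations are given as a rotation vector (axis times angle).
In Python, from workcell import bot gives the robot as it stands. The module is installed in compiled form; this text tells all that it offers.
- The arm moves only by the tool play_rows, never from a script. Its argument "series" is a list of rows, each an object with "translation": the shift along the tool's x, y, z in m, a list of three; "spin": the turn about the tool's z in units of 5 degrees (1.0 is 5 degrees). In form: [{"translation": [dx, dy, dz], "spin": spin}, ...]. A call has 1 to 5 rows; each row shifts and turns the commanded pose from where the row before left it, along the tool's axes as they then stand; what a row does not reach is not made up. A row lasts 1/10 s, in which the tool goes at most 50 mm and 8.59 degrees, less where a joint would pass 70% of its speed; a pose out of reach is approached as far as the arm can. A call is refused whole if a number of a shift passes 0.05 or a number of a turn 1, either way. A call with a gripper value outside its range is refused whole. "jaw" is the gripper's target within -1 to 1 (fully open at 1, half-way at 0, shut at -1), set as the call begins (left out, the last holds). The fingers move at their own pace and stop on an object; "force" is the grip in N (left out, the last holds). Time passes only in rows, so rows that do not move let the fingers close. It gives the time, the measured TCP pose, the force and the opening at its end, in the units of the state.
- bot.read_state(): the state, without advancing time (a new reading comes with each control period).
- bot.read_camera(name): name is "side" or "top" or "wrist"; returns the picture (480x640x3 uint8, blue, green, red); there is no depth.
- bot.get_calibration(name): a dict with "fov_y" (degrees; the focal length in pixels is half the picture's height over the tangent of half this angle, whatever the lens; pixels are square), "cx", "cy" (the principal point, pixels), "R" (3x3) and "t" (3): a world point X has camera coordinates R X + t. Camera axes: x right, y down, z forward; pixel columns grow to the right and rows downward; lengths in m; the calibration is good to about 2 mm. The wrist camera is an equidistant fisheye: a pixel r from the principal point sees the ray r / f radians off the axis. A picture is of the moment at which its call begins: read the wrist's pose just before it. get_calibration takes no time and is no camera call; for the wrist camera it gives the pose at the moment of the call.
- bot.finish_job(): hands the job in, once; it reports no verdict.
The state is a dict: "time": time; "q": joint angles; "joint_vel": joint speeds; "joint_torque": joint torques, N m; "tool_pos": TCP position; "tcp_rot": TCP orientation; "wrist_force": force on the tool from outside, world axes, zero at the start; "torque": the same for the moment, N m; "width": opening from 0.0 (shut) to 1.0 (fully open).
Only numpy, scipy, OpenCV 4.12 (cv2) and the standard library are available. Lean on these libraries where they do the work, as an engineer would, in place of code of your own. Each camera call takes 0.05 s, during which the arm holds its last target. There are 200 camera calls.

TASK

Lower the specimen lamp over its dish: with a fingertip press the red pawl's thumb pad down until the pawl snaps over and stays free of the ratchet, then push the lamp arm down by the yellow pad on its head, past all its teeth, until it lies fully down on its rest post. Only press and push; do not raise the arm, leave the pawl free, and do not disturb the vial rack, mouse, jar or slide box standing around it.

Things in the scene. Friction and masses are not known exactly. Their poses are not given: they have to be found in the camera images.
- stand: the lamp's heavy stand, fixed to the table: white base plate 330 x 110 x 14 mm with grey cheeks. Origin on the table straight below the arm's hinge; its x axis points level along the arm, from hinge to lamp head; y is the hinge line; z up. The base plate reaches from x = -95 to +235 mm. A clear specimen dish (60 mm across, top 30 mm above the table) is fixed on it under the lamp, at x = 185 mm. A steel rest post with a black rubber cap stands at x = 115 mm.
- lamp_hinge (a point): point on the arm's hinge axis, 100 mm above the table. The arm turns in the upright plane through the stand's x axis.
- lamp_arm (a joint): angle of the lamp arm above level (rad): 0 = level, fully down on the rest post (hard stop); grows as the arm rises, upper stop 1.1. It starts raised, 0.6 to 0.95. The steel ratchet (teeth about 0.28 rad apart) keeps it from going down while the pawl is in (it may settle by up to one tooth if pushed). A stiff hinge holds the arm wherever it is left; with the pawl free about 1 to 4 N on the yellow pad pushes it down.
- lamp_pad (a point): centre of the top face of the yellow disc (46 mm across) on top of the white round lamp head (62 mm across, 30 mm high) at the end of the grey arm (20 mm wide). In the arm's frame it lies 185 mm out from the hinge and 9 mm above the arm's line, so at arm angle a it is 185 cos a - 9 sin a mm along the stand's x and 185 sin a + 9 cos a mm above the hinge. The disc's face tilts with the arm: level when the arm is down.
- pawl (a joint): angle of the red pawl (rad): 0 = hook fully in the ratchet, 0.36 = fully free (stop). An over-centre spring drives it back in below about 0.18 and on to free above, where it stays by itself. At the start it is in, 0 to about 0.13 (the hook may sit on a tooth). Pressing its pad takes about 5 N.
- pawl_pad (a point): centre of the top face of the red thumb pad (32 x 32 mm, 6 mm thick) at the pawl's tail, 105 mm behind the hinge (stand's -x side), about 146 mm above the table with the pawl in. It is pressed downward and moves down about 18 mm to the fully free position, with free space beneath.
- pawl_pivot (a point): the pawl's pivot pin, 55 mm behind the hinge and 134 mm above the table; the pad's centre is 50 mm behind it, 12 mm above it.
- vial_rack: loose aluminium rack with three small vials, 80 x 34 x 72 mm, origin under its centre; bystander.
- mouse: loose grey computer mouse, 105 x 60 x 32 mm, origin under its centre; bystander.
- stain_jar: loose small jar with white cap, 44 mm across, 65 mm high, origin under its centre; bystander.
- slide_box: loose green and black slide box, 91 x 61 x 34 mm, origin under its centre; bystander.

How it is judged:
On the way, in this order (a step that is already met when the one before it is completed fails the run):
1. the pawl is pressed over and free while the arm is still raised (value of joint pawl above 0.29 rad and value of joint lamp_arm above 0.35 rad), for 0.2 s.
2. the lamp arm is pushed down onto its rest (value of joint lamp_arm below 0.04 rad), for 0.2 s.
At the end, for the whole second after the job is handed in: The lamp arm is fully down on its rest (angle under 0.04 rad, about 7 mm at the head) and still, the pawl is free (over 0.29 rad), and every bystander is within 20 mm of where it stood (value of joint lamp_arm below 0.04 rad and value of joint pawl above 0.29 rad and velocity of joint lamp_arm between -0.05 and 0.05 rad/s and distance of each of vial_rack, mouse, stain_jar, slide_box from where it was at the start of the episode below 0.02 m); the robot touches nothing.
It fails at once if the lamp arm is raised above where it may start (value of joint lamp_arm above 0.99 rad).
It fails at once if the vial rack is shoved or lifted (over 20 mm) (distance of vial_rack from where it was at the start of the episode above 0.02 m).
It fails at once if the mouse is shoved or lifted (over 20 mm) (distance of mouse from where it was at the start of the episode above 0.02 m).
It fails at once if the stain jar is shoved or lifted (over 20 mm) (distance of stain_jar from where it was at the start of the episode above 0.02 m).
It fails at once if the slide box is shoved or lifted (over 20 mm) (distance of slide_box from where it was at the start of the episode above 0.02 m).
It also fails if it takes over 38 s, if anything falls off the work surface, if the arm or the gripper's body presses on something with over 40 N, if the wrist force passes 120 N, or if a joint passes its speed limit or range.

## Working session

There is one attempt and no reset: what is moved stays moved. The work goes in short steps, Python scripts to look and compute and a tool call to move; the robot and the scene stay as the last step left them, time stands still between calls to the robot, and variables do not carry over. Pictures are saved under pics/ and viewed, about 8 in all and at most 12, crops included, and the job is handed in when it is done.

Besides the shell and the picture viewer there is one more tool, called in YAML: its name, and indented under it one key for each argument. play_rows: Moves the arm, as the interface text tells. Its arguments: {"type":"object","properties":{"series":{"type":"array","items":{"type":"object","properties":{"translation":{"type":"array","items":{"type":"number"}},"spin":{"type":"number"}}}},"jaw":{"type":"number"},"force":{"type":"number"}},"required":["series"]}

```bash
mkdir -p pics; python3 - <<'E'
from workcell import bot
import cv2,numpy as np
s=bot.read_state();print(s['time'],s['tool_pos'],s['tcp_rot'],s['width'])
for n in("side","top"):
    cv2.imwrite(f"pics/{n}0.png",bot.read_camera(n));c=bot.get_calibration(n);print(n,c)
E
```

```text
0.0 [0.20681533 0.64172451 0.22992269] [-0.48778973 -3.10302799  0.00356868] 0.9977031283568378
side {'fov_y': 56.41280146733288, 'cx': 321.51756094153825, 'cy': 238.54770422199056, 'R': array([[ 0.89889111, -0.43814565,  0.00481321],
       [-0.34309484, -0.71063435, -0.6142351 ],
       [ 0.27254487,  0.55047908, -0.7891084 ]]), 't': array([-0.48666364,  0.26623945,  0.72972669])}
top {'fov_y': 47.82517661765173, 'cx': 315.1855057104551, 'cy': 245.27394718695302, 'R': array([[-0.01279657, -0.99990505,  0.00511326],
       [-0.99126377,  0.01201431, -0.13134607],
       [ 0.13127217, -0.00674937, -0.99132339]]), 't': array([0.03566391, 0.59170794, 0.83195815])}
```

View pics/side0.png

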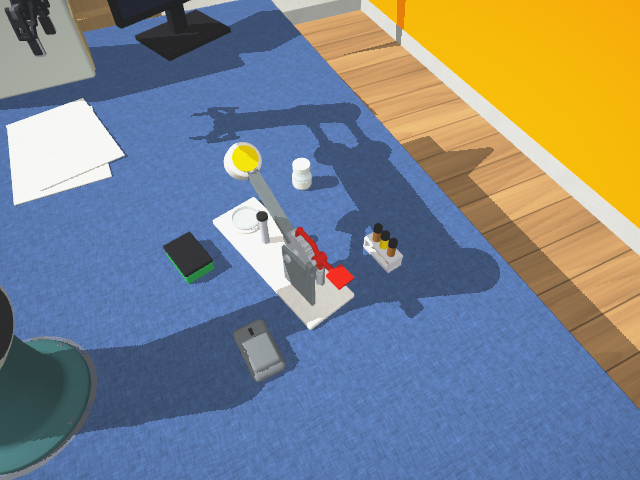

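View pics/top0.png

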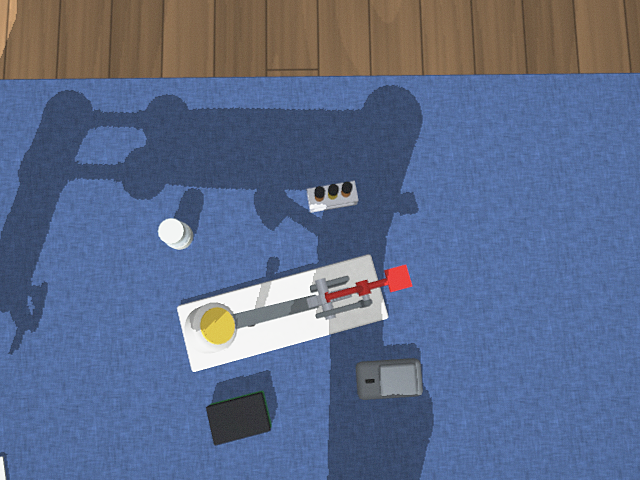

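The side view shows the yellow pad at about (246,157) and the red pad at (340,278). In the top view they are at (218,326) and (399,278), and the base plate corners are at (179,305), (370,255), (387,319) and (193,371). I'll fit the stand pose and arm angle to these points.

```bash
cat > h.py <<'E'
from workcell import bot
import cv2,numpy as np
from scipy.optimize import least_squares
from scipy.spatial.transform import Rotation as Ro
def proj(n,X):
    c=bot.get_calibration(n);f=240/np.tan(np.radians(c['fov_y']/2));p=np.atleast_2d(X)@c['R'].T+c['t']
    return np.c_[c['cx']+f*p[:,0]/p[:,2],c['cy']+f*p[:,1]/p[:,2]]
def pts(v):
    x,y,yaw,a=v
    L=np.array([[.185*np.cos(a)-.009*np.sin(a),0,.1+.185*np.sin(a)+.009*np.cos(a)],[-.105,0,.146],
      [.235,-.055,.014],[-.095,-.055,.014],[-.095,.055,.014],[.235,.055,.014]])
    R=Ro.from_euler('z',yaw).as_matrix();return L@R.T+[x,y,0]
E
python3 - <<'E'
from h import *
top=np.array([[218,326],[399,278],[179,305],[370,255],[387,319],[193,371]])
side=np.array([[246,157],[340,278]])
def res(v):
    P=pts(v);return np.r_[(proj("top",P)-top).ravel(),(proj("side",P[:2])-side).ravel()]
best=min((least_squares(res,[.5,.0,y,.8]) for y in np.arange(-3,3.2,.5)),key=lambda r:r.cost)
print(best.x,best.fun.round(1));print(pts(best.x).round(4))
# alternate labels (y flipped) handled by cost; bystanders on top cam at z
c=bot.get_calibration("top");f=240/np.tan(np.radians(c['fov_y']/2))
for n,u,v,z in[("rack",332,194,.07),("mouse",390,379,.03),("jar",175,232,.065),("box",239,417,.034)]:
    d=c['R'].T@np.array([(u-c['cx'])/f,(v-c['cy'])/f,1]);o=-c['R'].T@c['t'];print(n,(o+d*(z-o[2])/d[2]).round(3))
ims=cv2.imread("pics/side0.png")[120:340,190:420];imt=cv2.imread("pics/top0.png")[220:390,160:430]
cv2.imwrite("pics/side0c.png",cv2.resize(ims,None,fx=2.6,fy=2.6,interpolation=2))
cv2.imwrite("pics/top0c.png",cv2.resize(imt,None,fx=2.9,fy=2.9,interpolation=2))
s=bot.read_state();print(Ro.from_rotvec(s['tcp_rot']).as_matrix().round(3))
E
```

```text
[ 0.50351082  0.01380725 -4.46850187  0.64969303] [ 0.5 -0.9  0.3  1.  -2.4 -0.1  1.7 -1.1  2.7 -0.1 -1.2  0.6 -0.3  1.8
 -0.8 -3.1]
[[ 0.4693  0.1515  0.2191]
 [ 0.5289 -0.0881  0.146 ]
 [ 0.5001  0.2551  0.014 ]
 [ 0.5798 -0.0651  0.014 ]
 [ 0.4731 -0.0917  0.014 ]
 [ 0.3934  0.2286  0.014 ]]
rack [0.669 0.001 0.07 ]
mouse [ 0.379 -0.087  0.03 ]
jar [0.612 0.247 0.065]
box [0.325 0.15  0.034]
[[-0.952  0.307 -0.001]
 [ 0.307  0.952 -0.002]
 [ 0.    -0.002 -1.   ]]
```

play_rows:
  series:
    - {"translation":[0,0,-0.04],"spin":0}
    - {"translation":[0,0,-0.04],"spin":0}
    - {"translation":[-0.033,-0.037,0],"spin":0}
    - {"translation":[-0.033,-0.037,0],"spin":0}
    - {"translation":[-0.033,-0.037,0],"spin":0}
  jaw: -1
  force: 60

```text
time: 0.6
tool_pos: [0.2675, 0.505, 0.311]
tcp_rot: [0.486, 3.104, -0.001]
wrist_force: [0.7, 0.4, 0.1]
width: 0.147
```

play_rows:
  series:
    - {"translation":[-0.033,-0.037,0],"spin":0}
    - {"translation":[-0.033,-0.037,0],"spin":0}
    - {"translation":[-0.033,-0.037,0],"spin":0}
    - {"translation":[-0.033,-0.037,0],"spin":0}
    - {"translation":[-0.033,-0.037,0],"spin":0}

```text
time: 1.1
tool_pos: [0.3676, 0.2778, 0.3109]
tcp_rot: [0.487, 3.104, -0.0]
wrist_force: [0.3, 0.9, -0.1]
width: 0.006
```

play_rows:
  series:
    - {"translation":[-0.033,-0.037,0],"spin":0}
    - {"translation":[-0.033,-0.037,0],"spin":0}
    - {"translation":[-0.033,-0.037,0],"spin":0}
    - {"translation":[-0.033,-0.037,0],"spin":0}
    - {"translation":[-0.033,-0.037,0],"spin":0}

```text
time: 1.6
tool_pos: [0.4679, 0.051, 0.311]
tcp_rot: [-0.488, -3.103, -0.0]
wrist_force: [1.3, 1.4, 0.4]
width: -0.001
```

View pics/side0c.png

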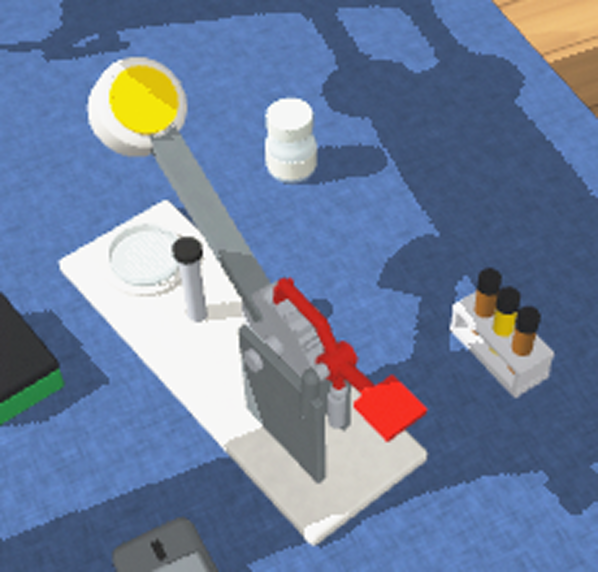

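The crop shows the red pad centre at full-image pixel (340,277), the yellow pad at (246,158.5), and the hook in the ratchet. I'll move above the red pad next.

play_rows:
  series:
    - {"translation":[-0.025,-0.028,0],"spin":0}
    - {"translation":[-0.025,-0.028,0],"spin":0}
    - {"translation":[-0.025,-0.028,0.02],"spin":0}
    - {"translation":[-0.025,-0.028,0.03],"spin":0}
    - {"translation":[0,0,0.03],"spin":0}

```text
time: 2.1
tool_pos: [0.5302, -0.0882, 0.2305]
tcp_rot: [0.493, 3.101, -0.003]
wrist_force: [-0.3, 1.6, -0.5]
width: -0.004
```

```bash
python3 - <<'E'
from h import *
s=bot.read_state();print(s['time'],s['tool_pos'],s['wrist_force'])
cv2.imwrite("pics/wrist1.png",bot.read_camera("wrist"));c=bot.get_calibration("wrist");print(c)
def tri(a,b):
    return least_squares(lambda X:np.r_[(proj("top",X)-a).ravel(),(proj("side",X)-b).ravel()],[.5,0,.15])
for a,b in(([399,278],[340,277.3]),([218,326],[246,158.3])):
    r=tri(a,b);print(r.x.round(4),r.fun.round(1))
def wp(X):
    p=c['R']@X+c['t'];f=240/np.tan(np.radians(c['fov_y']/2));th=np.arctan2(np.hypot(p[0],p[1]),p[2]);ph=np.arctan2(p[1],p[0]);return c['cx']+f*th*np.cos(ph),c['cy']+f*th*np.sin(ph)
print("pred red",wp(np.array([.529,-.088,.144])),"tcp",wp(s['tool_pos']))
E
```

```text
2.1 [ 0.53016498 -0.08821301  0.23045151] [-0.28486059  1.57784537 -0.45787171]
{'fov_y': 65.70646984690485, 'cx': 318.1789013617105, 'cy': 240.95515306577482, 'R': array([[ 3.10963246e-01,  9.50421675e-01, -7.06506675e-04],
       [ 9.19026664e-01, -3.00501635e-01,  2.55124986e-01],
       [ 2.42264010e-01, -7.99837921e-02, -9.66907825e-01]]), 't': array([-0.08169993, -0.53858927,  0.23773661])}
[ 0.5306 -0.0887  0.1389] [-0.1  0.1  0.2 -0. ]
[0.4688 0.1517 0.22  ] [ 0.1 -0.5 -0.7  0.1]
pred red (np.float64(316.686331794639), np.float64(258.051312578669)) tcp (np.float64(316.1363657479347), np.float64(323.45720032679475))
```

View pics/wrist1.png

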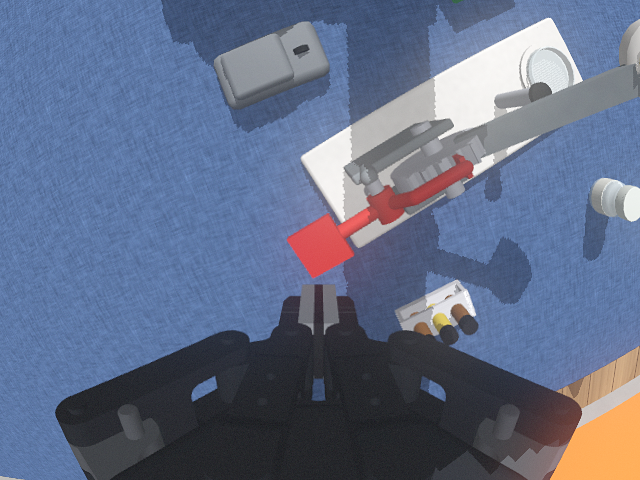

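The wrist view shows the red pad centred at about (321,246). I predicted (317,258), so I'll convert the offset to a position.

```bash
python3 - <<'E'
from h import *
c=bot.get_calibration("wrist");f=240/np.tan(np.radians(c['fov_y']/2))
u,v=321-c['cx'],246-c['cy'];r=np.hypot(u,v);th=r/f
d=c['R'].T@np.array([np.sin(th)*u/r,np.sin(th)*v/r,np.cos(th)]);o=-c['R'].T@c['t']
for z in(.137,.14,.144):print(z,(o+d*(z-o[2])/d[2]).round(4),o.round(3))
s=bot.read_state();print(s['tool_pos'].round(4),(Ro.from_rotvec(s['tcp_rot']).as_matrix()).round(3))
E
```

```text
0.137 [ 0.5242 -0.0835  0.137 ] [ 0.463 -0.065  0.367]
0.14 [ 0.5234 -0.0833  0.14  ] [ 0.463 -0.065  0.367]
0.144 [ 0.5224 -0.083   0.144 ] [ 0.463 -0.065  0.367]
[ 0.5257 -0.0857  0.2238] [[-0.951  0.31  -0.009]
 [ 0.31   0.951  0.002]
 [ 0.009 -0.001 -1.   ]]
```

play_rows:
  series:
    - {"translation":[-0.004,0,0.025],"spin":0}
    - {"translation":[0,0,0.025],"spin":0}
    - {"translation":[0,0,0.015],"spin":0}
    - {"translation":[0,0,0.005],"spin":0}
    - {"translation":[0,0,0],"spin":0}

```text
time: 2.65
tool_pos: [0.532, -0.0851, 0.161]
tcp_rot: [-0.487, -3.102, -0.0]
wrist_force: [-0.5, -0.5, -0.5]
width: 0.003
```

play_rows:
  series:
    - {"translation":[0,0,0.005],"spin":0}
    - {"translation":[0,0,0.005],"spin":0}
    - {"translation":[0,0,0.004],"spin":0}
    - {"translation":[0,0,0.004],"spin":0}
    - {"translation":[0,0,0],"spin":0}

```text
time: 3.15
tool_pos: [0.532, -0.0854, 0.1426]
tcp_rot: [-0.488, -3.102, -0.0]
wrist_force: [-0.6, 0.1, -0.6]
width: 0.002
```

play_rows:
  series:
    - {"translation":[0.001,-0.001,0.003],"spin":0}
    - {"translation":[0,0,0.003],"spin":0}
    - {"translation":[0,0,0.003],"spin":0}
    - {"translation":[0,0,0],"spin":0}

```text
time: 3.55
tool_pos: [0.5305, -0.086, 0.1335]
tcp_rot: [-0.488, -3.102, -0.0]
wrist_force: [0.4, 1.1, -0.4]
width: 0.0
```

play_rows:
  series:
    - {"translation":[0,0,0.003],"spin":0}
    - {"translation":[0,0,0.003],"spin":0}
    - {"translation":[0,0,0.003],"spin":0}
    - {"translation":[0,0,0],"spin":0}

```text
time: 3.95
tool_pos: [0.5332, -0.0866, 0.1299]
tcp_rot: [0.487, 3.099, -0.001]
wrist_force: [-6.3, 1.9, 22.1]
width: 0.003
```

play_rows:
  series:
    - {"translation":[0,0,0],"spin":0}
    - {"translation":[0,0,-0.02],"spin":0}
    - {"translation":[0,0,-0.05],"spin":0}
    - {"translation":[0,0,-0.05],"spin":0}
    - {"translation":[0,0,-0.05],"spin":0}

```text
time: 4.45
tool_pos: [0.5307, -0.086, 0.2966]
tcp_rot: [-0.488, -3.103, -0.0]
wrist_force: [1.7, 0.0, 0.4]
width: 0.0
```

```bash
python3 - <<'E'
from h import *
s=bot.read_state();print(s['time'],s['tool_pos'],s['wrist_force'])
im=bot.read_camera("side");cv2.imwrite("pics/side1.png",im)
cv2.imwrite("pics/side1c.png",cv2.resize(im[120:340,190:420],None,fx=2.6,fy=2.6,interpolation=2))
E
```

```text
4.45 [ 0.53067021 -0.08600256  0.29663697] [1.72354582 0.00462409 0.44560786]
```

View pics/side1c.png

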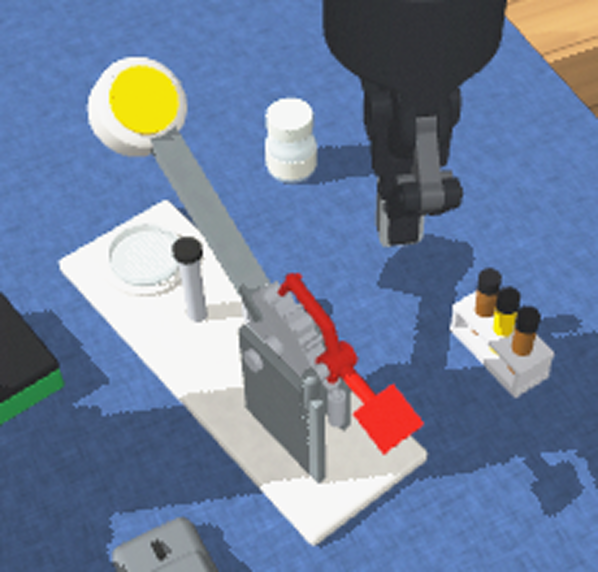

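The picture shows the pawl's tail swung down, with the pad centre at crop pixel (389,420) versus 409 before. The hook is lifted clear and the arm is still raised. Next is the yellow pad.

play_rows:
  series:
    - {"translation":[0.026,0.041,0],"spin":0}
    - {"translation":[0.026,0.041,0],"spin":0}
    - {"translation":[0.026,0.041,0],"spin":0}
    - {"translation":[0.026,0.041,0],"spin":0}
    - {"translation":[0.026,0.041,0],"spin":0}

```text
time: 5.0
tool_pos: [0.4696, 0.1505, 0.2951]
tcp_rot: [0.489, 3.103, 0.0]
wrist_force: [0.3, -0.3, -0.0]
width: 0.002
```

play_rows:
  series:
    - {"translation":[0,0,0.02],"spin":0}
    - {"translation":[0,0,0.02],"spin":0}
    - {"translation":[0,0,0.01],"spin":0}
    - {"translation":[0,0,0],"spin":0}

```text
time: 5.4
tool_pos: [0.4691, 0.1485, 0.2431]
tcp_rot: [-0.487, -3.1, 0.003]
wrist_force: [-0.6, -0.4, -0.1]
width: 0.001
```

play_rows:
  series:
    - {"translation":[0,0,0.008],"spin":0}
    - {"translation":[0,0,0.008],"spin":0}
    - {"translation":[0.001,0.002,0.006],"spin":0}
    - {"translation":[0.002,0.003,0.006],"spin":0}
    - {"translation":[0.002,0.003,0.006],"spin":0}

```text
time: 5.9
tool_pos: [0.4686, 0.1584, 0.2116]
tcp_rot: [0.488, 3.102, 0.001]
wrist_force: [-0.1, 0.1, 4.0]
width: -0.002
```

play_rows:
  series:
    - {"translation":[0.002,0.003,0.006],"spin":0}
    - {"translation":[0.002,0.003,0.006],"spin":0}
    - {"translation":[0.002,0.003,0.006],"spin":0}
    - {"translation":[0.002,0.002,0.007],"spin":0}
    - {"translation":[0.002,0.002,0.007],"spin":0}

```text
time: 6.4
tool_pos: [0.4625, 0.1738, 0.1787]
tcp_rot: [0.487, 3.103, 0.0]
wrist_force: [2.1, -0.2, 2.4]
width: 0.001
```

play_rows:
  series:
    - {"translation":[0.002,0.002,0.007],"spin":0}
    - {"translation":[0.001,0.002,0.007],"spin":0}
    - {"translation":[0.001,0.002,0.007],"spin":0}
    - {"translation":[0.001,0.002,0.007],"spin":0}
    - {"translation":[0.001,0.001,0.007],"spin":0}

```text
time: 6.9
tool_pos: [0.4592, 0.1841, 0.1435]
tcp_rot: [-0.488, -3.103, 0.0]
wrist_force: [-0.2, 1.1, 3.0]
width: -0.003
```

play_rows:
  series:
    - {"translation":[0.001,0.001,0.007],"spin":0}
    - {"translation":[0,0.001,0.007],"spin":0}
    - {"translation":[0,0,0.007],"spin":0}
    - {"translation":[0,0,0.005],"spin":0}
    - {"translation":[0,0,0],"spin":0}

```text
time: 7.4
tool_pos: [0.4587, 0.1856, 0.1172]
tcp_rot: [-0.487, -3.102, 0.002]
wrist_force: [0.7, 0.5, 0.2]
width: -0.001
```

play_rows:
  series:
    - {"translation":[0,0,0.004],"spin":0}
    - {"translation":[0,0,0.004],"spin":0}
    - {"translation":[0,0,0.002],"spin":0}
    - {"translation":[0,0,0],"spin":0}

```text
time: 7.8
tool_pos: [0.4592, 0.1861, 0.109]
tcp_rot: [-0.488, -3.103, -0.0]
wrist_force: [-3.6, -0.1, 7.1]
width: -0.002
```

play_rows:
  series:
    - {"translation":[0,0,0.002],"spin":0}
    - {"translation":[0,0,0.002],"spin":0}
    - {"translation":[0,0,0],"spin":0}
    - {"translation":[0,0,0],"spin":0}

```text
time: 8.2
tool_pos: [0.4594, 0.1863, 0.1086]
tcp_rot: [-0.488, -3.103, 0.0]
wrist_force: [-12.8, -4.2, 30.3]
width: 0.003
```

The tip stopped at z = 0.1086 with 30 N against the hard stop, and 0.109 was expected. I'll retract straight up and check.

play_rows:
  series:
    - {"translation":[0,0,0],"spin":0}
    - {"translation":[0,0,-0.015],"spin":0}
    - {"translation":[0,0,-0.04],"spin":0}
    - {"translation":[0,0,-0.05],"spin":0}
    - {"translation":[0,0,-0.05],"spin":0}

```text
time: 8.7
tool_pos: [0.4585, 0.1855, 0.2599]
tcp_rot: [-0.488, -3.102, 0.002]
wrist_force: [0.8, 0.6, 0.2]
width: -0.003
```

```bash
python3 - <<'E'
from h import *
s=bot.read_state();print(s['time'],s['tool_pos'],s['wrist_force'])
im=bot.read_camera("side")
v=[.5035,.0138,1.815,0.0]
for a in(0,.04,.1):v[3]=a;print(a,proj("side",pts(v)[:1]).round(1))
cv2.imwrite("pics/side2c.png",cv2.resize(im[110:390,150:430],None,fx=2.1,fy=2.1,interpolation=2))
E
```

```text
8.7 [0.4585438  0.18554419 0.25994591] [0.83767286 0.57990096 0.1743798 ]
0 [[240.5 189.7]]
0.04 [[240.1 187.2]]
0.1 [[239.7 183.5]]
```

View pics/side2c.png

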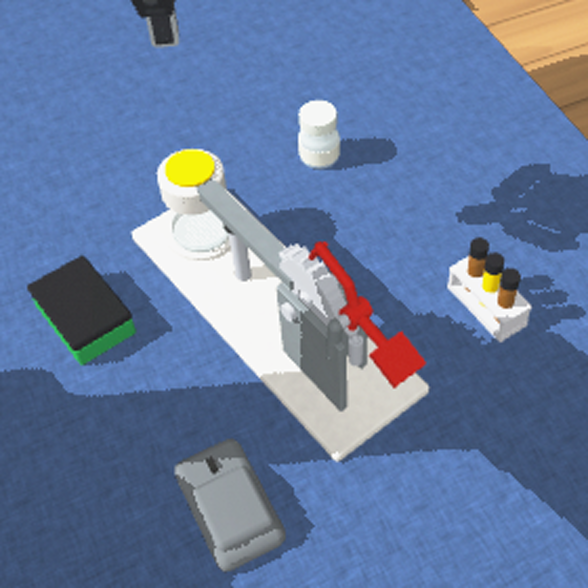

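The lamp pad sits at image pixel (240.5,190), and angle 0 predicts (240.5,189.7). The arm lies on the post, the pawl is still tipped free, and the bystanders stand where they were.

```bash
python3 -c "
from workcell import bot
print(bot.finish_job())"
```

```text
the job is handed in; nothing more can be done
None
```

The lamp arm is fully down on its rest post, the pawl is free, and the job was handed in after about 9 s of the 38 s allowed. The hand-in gives no verdict, so the checks below are all I have to go on.

- **Pawl:** I pressed the red pad with the shut fingertips until it hit its stop, at a tip height of 130 mm and 22 N. The side picture then showed the hook clear of the ratchet with the arm still raised at about 0.65 rad.
- **Lamp arm:** I pushed the yellow pad down along its arc at about 2–4 N, until it met the hard stop at 108.6 mm (109 mm expected) and about 30 N. In the last picture the pad was within half a pixel of where angle 0 puts it.
- **Final state:** The pawl was still free and the gripper was about 150 mm above the lamp. The vial rack, jar, slide box and mouse looked unmoved by eye; I did not measure their positions again.
- **One mismatch:** My first wrist-camera reading of the red pad was about 8 mm off. The tool was still settling between the picture and the calibration read. Corrected for that, it agreed with the side and top views to about 3 mm.

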